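# Make up two repair kits from the spare-parts stock

## Task

Make up two repair kits from the parts standing on the bench: for the power-supply kit put the transformer in the large cell and the slim capacitor in the narrow cell of the two-cell tray; for the sound kit put the loudspeaker, the large heat sink and the fat capacitor in the three-cell tray, one to a cell in any order. Stand every part upright and flat on the floor of its cell, set down gently and not dropped, and leave the small heat sink and the fan where they are.

Things in the scene. Friction and masses are not known exactly. Their poses are not given: they have to be found in the camera images.
- transformer_mid (a point): Transformer for a power supply: upright block with a steel core bar across the top of its copper winding, 46 x 38 mm in plan (x, y), 48 mm tall, about 0.3 kg. Point at its centre, 24 mm above its underside; z is up. Grip it across its 38 mm (y) sides.
- cap_slim_mid (a point): Slim electrolytic capacitor: upright black can with aluminium top, 22 mm in diameter, 55 mm tall, about 35 g. Point at its centre, 27.5 mm above its underside; z is up.
- cap_fat_mid (a point): Fat electrolytic capacitor: upright black can with aluminium top, 35 mm in diameter, 50 mm tall, about 70 g. Point at its centre, 25 mm above its underside; z is up.
- heat_sink_mid (a point): Large heat sink: bare aluminium block of upright fins, 44 x 36 mm in plan (x, y; the fins run along x), 48 mm tall, about 0.12 kg. Point at its centre, 24 mm above its underside; z is up. Grip it across its 36 mm (y) sides.
- speaker_mid (a point): Loudspeaker: black plastic box with a round paper cone on its top face, 48 x 40 mm in plan (x, y), 46 mm tall, about 0.11 kg. Point at its centre, 23 mm above its underside; z is up. Grip it across its 40 mm (y) sides.
- small_sink_mid (a point): Small heat sink, not needed: low bare aluminium fin block, 26 x 26 mm and 18 mm tall, loose. Point at its centre; z is up.
- fan_mid (a point): Cooling fan, not needed: flat black square frame with a grey rotor, 40 x 40 mm and 14 mm tall, loose. Point at its centre; z is up. Among these parts also stand a small amber bottle (60 mm tall) and a flat round tin (20 mm); all stand at least 85 mm apart, centre to centre.
- tray_power: Power-supply kit tray, fixed to the bench: white, 119 mm long (its x) by 72 mm wide (its y), with two cells in a row, a large one and a narrow one. Floor 3 mm thick; walls 3 mm thick, their tops 10 mm above the bench. Origin at the middle of its underside. The large cell is 70 x 66 mm inside, its middle at x = -21.5 mm; the narrow cell is 40 x 66 mm inside, its middle at x = +36.5 mm; both at y = 0.
- tray_sound: Sound kit tray, fixed to the bench: white, 222 mm long (its x) by 72 mm wide (its y), with three equal cells in a row, each 70 x 66 mm inside, their middles at x = -73, 0 and +73 mm, y = 0. Floor 3 mm thick; walls 3 mm thick, their tops 10 mm above the bench. Origin at the middle of its underside. With a part in each cell only 25 to 40 mm stay free between neighbours along x, so the fingers are best closed across the tray (along y).

How it is judged:
By the outcome, as a careful person would: the job done as asked, in the order asked, and still so for the second after the job is handed in, with the robot touching nothing.
It also fails if it takes over 128 s, if anything falls off the work surface, if the arm or the gripper's body presses on something with over 40 N, if the wrist force passes 120 N, or if a joint passes its speed limit or range.

## Robot

A 6-joint arm with a two-finger parallel gripper is mounted at the origin on the work surface. World frame = base frame: x ahead of the robot, y to its left, z up, the work surface at z = 0. Lengths are in m, angles in rad, forces in N, time in s.
With the tool pointing down it reaches from about 0.3 to 0.775 m from the base axis. Payload 14.6 kg.
Tool frame: the origin (TCP) lies midway between the tips of the shut fingers; the grasp point (between the pads) lies 19 mm behind it; z points along the fingers, y is the line along which they close (so a half turn about z gives the same grasp; the last joint's range is limited). The gripper opens to 85 mm and grips with 20 to 120 N. Pads are 22 mm wide; open, the fingers measure 114 mm over their backs; the gripper's body (76 mm by 85 mm) begins 54 mm behind the grasp point. The pads swing forward as they close: fully open they stand 13 mm farther back than shut.
Start: joints at [-1.384, 0.3, 1.521, -0, 1.321, -0.067], TCP at [0.138, -0.532, 0.231] pointing down, gripper open.
Joint ranges: [-3.03, 3.03], [-0.79, 2.21], [0.23, 2.52], [-1.04, 4.18], [0, 3.07], [-2.55, 2.55]. Speed limits (rad/s): [2.22, 2.22, 2.57, 3.14, 3.14, 3.14].

## Interface

Orientations are given as [roll, pitch, yaw] about the fixed x, y, z axes, in that order (R = Rz(yaw) Ry(pitch) Rx(roll)).
In Python, from bench import get_state, viewer, r, spotter gives the robot as it stands.
- The arm moves only by the tool step_arm, never from a script. Its argument "motion" is a list of rows, each a list of 5 numbers: the finger opening in mm, from 0 to 85.4, then the shift along the tool's x, y, z in mm, then the turn about the tool's z in rad. In form: [[hand, dx, dy, dz, roll], ...]. A call has 1 to 10 rows; each row is the pose to reach, as a shift and turn from the pose commanded when the call began, along the tool's axes at that moment; what a row does not reach only later rows make up. A row lasts 1/12 s, in which the tool goes at most 41.7 mm and 7.16 degrees, less where a joint would pass 70% of its speed; a pose out of reach is approached as far as the arm can. A call with a gripper value outside its range is refused whole. The fingers move at their own pace and stop on an object; the grip force is fixed at half the most. Time passes only in rows, so rows that repeat a pose let the fingers close. It gives the time, the measured TCP pose, the force, the opening and the grip force at its end, in the units of the state.
- get_state(): the state, without advancing time (a new reading comes with each control period).
- viewer.camera(name): name is "scene" or "top" or "wrist"; returns a dict with "img" (384x512x3 uint8, blue, green, red), "vfov" (degrees; the focal length in pixels is half the picture's height over the tangent of half this angle, whatever the lens; pixels are square), "cx", "cy" (the principal point, pixels), "rvec" (rotation vector, rad) and "tvec" (3), from world to camera coordinates, as OpenCV has them; the wrist camera has in their place "mount" (4x4, takes a point from camera to tool coordinates, whose origin is the TCP and whose axes are the flange's). Camera axes: x right, y down, z forward; pixel columns grow to the right and rows downward; lengths in m; the calibration is good to about 2 mm. A picture is of the moment at which its call begins: read the wrist's pose just before it. There is no depth.
- r.close_job(): hands the job in; it is judged then, once.
Trained networks look in a picture, given as the dict that the camera call returned (one of the last four; its "shot" number tells which), for a name from the list of things; names that differ only in an ending like _2 or _b are one class to them, and where a whole thing is asked for, a point or a joint stands for the part that bears it (a point fixed in the world has none). Each returns a list of dicts, best first, with "score" (0 to 1); they miss things now and then, are a little off and sometimes report something else, mostly with a low value. They report only what shows in the picture. A call takes as long as a camera call.
- spotter.trace(picture, label): "region" (384x512 bool, what is visible of it) and "location" ([column, row] in pixels, amid what is visible of it).
The state is a dict: "t": time; "joint_pos": joint angles; "joint_vel": joint speeds; "tau": joint torques, N m; "tool_pos": TCP position; "tcp_rot": TCP orientation; "contact_force": force on the tool from outside, world axes, zero at the start; "ft_torque": the same for the moment, N m; "grip_width": finger opening in m; "gripper_force": force on a finger pad.
Only numpy, scipy, OpenCV 4.12 (cv2) and the standard library are available. Lean on these libraries where they do the work, as an engineer would, in place of code of your own. Each camera call takes 0.05 s, during which the arm holds its last target. There are 200 camera calls.

## Working session

There is one attempt and no reset: what is moved stays moved. The work goes in short steps, Python scripts to look and compute and a tool call to move; the robot and the scene stay as the last step left them, time stands still between calls to the robot, and variables do not carry over. Pictures are saved under pics/ and viewed, at most 14 in all, crops included, and the job is handed in when it is done.

Besides the shell and the picture viewer there is one more tool, called after "Request:" by a JSON object that holds its "op" and its "data", one argument or row to a line. step_arm: Moves the arm, as the interface text tells. Its arguments: {"type":"object","properties":{"motion":{"type":"array","items":{"type":"array","items":{"type":"number"}}}},"required":["motion"]}

```bash
mkdir -p pics
cat > h.py <<'E'
import numpy as np, cv2
from bench import get_state, viewer, r, spotter
from scipy.spatial.transform import Rotation as R
def K(p):
    f=p["img"].shape[0]/2/np.tan(np.radians(p["vfov"])/2)
    return np.array([[f,0,p["cx"]],[0,f,p["cy"]],[0,0,1]])
def pose(p,s=None):
    "camera->world R, origin"
    if "mount" in p:
        M=np.array(p["mount"]);T=R.from_euler('xyz',s["tcp_rot"]).as_matrix()
        return T@M[:3,:3], T@M[:3,3]+np.array(s["tool_pos"])
    A=cv2.Rodrigues(np.array(p["rvec"],float))[0]
    return A.T,-A.T@np.array(p["tvec"],float).ravel()
def ray(p,px,z,s=None):
    A,o=pose(p,s); px=np.atleast_2d(np.array(px,float))
    d=(A@np.linalg.inv(K(p))@np.c_[px,np.ones(len(px))].T).T
    return o+d*((z-o[2])/d[:,2])[:,None]
def proj(p,X,s=None):
    A,o=pose(p,s); c=(np.atleast_2d(X)-o)@A; u=c@K(p).T
    return u[:,:2]/u[:,2:]
E
python3 - <<'E'
from h import *
s=get_state();print(s)
for n in("top","scene"):
    p=viewer.camera(n);cv2.imwrite(f"pics/{n}0.png",p["img"])
    print(n,p["vfov"],pose(p)[1])
    H=dict(transformer_mid=.048,cap_slim_mid=.055,cap_fat_mid=.05,heat_sink_mid=.048,speaker_mid=.046,small_sink_mid=.018,fan_mid=.014,tray_power=.01,tray_sound=.01)
    for k,h in H.items():
        for d in spotter.trace(p,k)[:2]:
            print(k,round(d["score"],2),np.round(d["location"]),d["region"].sum(),np.round(ray(p,d["location"],h*.8)[0],3))
E
```

```text
{'t': 0.0, 'joint_pos': array([-1.38359328e+00,  3.00492396e-01,  1.52161369e+00,  2.16348493e-05,
        1.32067602e+00, -6.66014780e-02]), 'joint_vel': array([ 1.38668965e-03, -3.72842741e-04,  2.14339625e-03, -7.05830402e-04,
        5.26119685e-05, -1.57512940e-05]), 'tau': array([ 1.14078597e-03, -5.43496692e+01, -3.61788154e+01, -3.00313481e-06,
        3.98815842e-03,  2.08024454e-05]), 'tool_pos': array([ 0.13805526, -0.53214385,  0.23069583]), 'tcp_rot': array([-3.14040723e+00, -1.00069401e-04,  2.53799096e-01]), 'contact_force': array([-0.8558756 ,  0.69809334, -0.25319599]), 'ft_torque': array([-0.03798064, -0.00725093, -0.01247801]), 'gripper_force': 0.0, 'grip_width': 0.08560242125105257}
top 53.814150960033984 [ 0.50329603 -0.01654814  0.84794312]
transformer_mid 0.77 [321. 241.] 430 [ 0.483 -0.118  0.038]
cap_slim_mid 0.53 [317. 146.] 130 [ 0.686 -0.117  0.044]
heat_sink_mid 0.74 [216. 146.] 414 [0.696 0.104 0.038]
speaker_mid 0.91 [314. 191.] 455 [ 0.59  -0.108  0.037]
small_sink_mid 0.52 [220. 198.] 125 [0.583 0.099 0.014]
fan_mid 0.87 [267. 145.] 334 [ 0.7   -0.009
[... 244 characters left out ...]
mid 0.62 [180. 208.] 762 [ 0.5   -0.124  0.038]
transformer_mid 0.53 [272. 186.] 127 [0.607 0.058 0.038]
cap_slim_mid 0.55 [263. 243.] 338 [ 0.7   -0.124  0.044]
cap_slim_mid 0.45 [247. 167.] 353 [0.513 0.09  0.044]
cap_fat_mid 0.8 [246. 168.] 348 [0.51  0.092 0.04 ]
heat_sink_mid 0.97 [319. 191.] 550 [0.701 0.099 0.038]
speaker_mid 0.58 [221. 224.] 697 [ 0.599 -0.116  0.037]
small_sink_mid 0.62 [274. 186.] 112 [0.59  0.097 0.014]
fan_mid 0.69 [293. 223.] 337 [ 0.697 -0.005  0.011]
tray_power 0.96 [287. 148.] 425 [0.504 0.309 0.008]
tray_power 0.25 [178. 209.] 752 [ 0.465 -0.099  0.008]
tray_sound 0.9 [ 98. 267.] 3981 [ 0.48  -0.305  0.008]
tray_sound 0.19 [285. 148.] 470 [0.498 0.308 0.008]
```

Run:
```python
import cv2
a=cv2.imread("pics/top0.png")
cv2.imwrite("pics/top0c.png",cv2.resize(a[100:350,70:470],None,fx=2,fy=2,interpolation=cv2.INTER_CUBIC))
```

```text
(no output)
```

View pics/top0c.png

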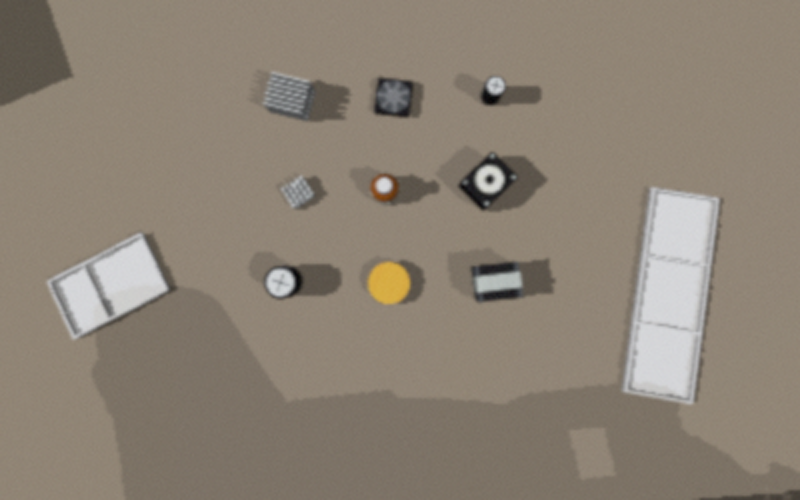

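View pics/scene0.png

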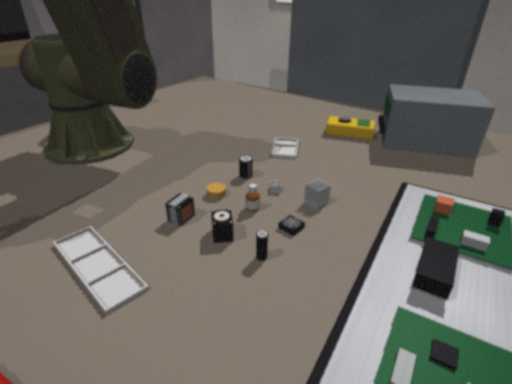

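The top view shows the grid of parts. In crop pixels: heat sink (288,95), slim cap (495,90), speaker turned about 45° (489,180), fat cap (283,282) and transformer (498,282). The power tray is at left with its narrow cell to the left, and the sound tray is at right. The scene view agrees. Next I fit box silhouettes to get the poses.

```bash
cat >> h.py <<'E'
S=dict(transformer_mid=(.046,.038,.048),cap_slim_mid=(.022,.022,.055),cap_fat_mid=(.035,.035,.05),heat_sink_mid=(.044,.036,.048),speaker_mid=(.048,.040,.046),tray_power=(.119,.072,.010),tray_sound=(.222,.072,.010))
from scipy.optimize import minimize
def pts(k,x,y,a,z0=0):
    l,w,h=S[k]
    if 'cap' in k:
        t=np.linspace(0,2*np.pi,24,endpoint=False);b=np.c_[np.cos(t),np.sin(t)]*l/2
    else: b=np.array([[1,1],[1,-1],[-1,-1],[-1,1]])*[l/2,w/2]
    c,s=np.cos(a),np.sin(a);b=b@np.array([[c,s],[-s,c]])+[x,y]
    return np.r_[np.c_[b,np.full(len(b),z0)],np.c_[b,np.full(len(b),z0+h)]]
def sil(p,k,v,s=None,f=4):
    m=np.zeros((384*f,512*f),np.uint8);q=proj(p,pts(k,*v),s)
    cv2.fillConvexPoly(m,cv2.convexHull(np.round((q+.5)*f-.5).astype(np.int32)),1);return m
def fit(views,k,x0,yaws=np.arange(0,np.pi,np.pi/8)):
    "views: [(pic,region,state)]; returns best (iou,x,y,yaw) list"
    big=[(p,cv2.resize(g.astype(np.uint8),None,fx=4,fy=4,interpolation=0),s) for p,g,s in views]
    def cost(v):
        c=0
        for p,g,s in big:
            m=sil(p,k,(v[0],v[1],v[2]*10),s);c-=(m&g).sum()/(m|g).sum()
        return c/len(big)
    out=[]
    for a in ([0] if 'cap' in k else yaws):
        i=np.array([*x0,a/10]);sx=np.vstack([i,i+[.008,0,0],i+[0,.008,0],i+[0,0,.02]])
        o=minimize(cost,i,method='Nelder-Mead',options=dict(initial_simplex=sx,maxiter=70))
        out.append((round(-o.fun,3),*np.round(o.x[:2],4),round(o.x[2]*10%np.pi,3)))
    return sorted(out,reverse=True)
E
python3 - <<'E'
from h import *
s=get_state();pt=viewer.camera("top");ps=viewer.camera("scene")
X=dict(transformer_mid=(.49,-.12),cap_slim_mid=(.695,-.12),cap_fat_mid=(.507,.092),heat_sink_mid=(.70,.103),speaker_mid=(.595,-.112),tray_power=(.49,.313),tray_sound=(.465,-.305))
for k,x in X.items():
    V=[]
    for p in(pt,ps):
        for d in spotter.trace(p,k):
            l=ray(p,d["location"],S[k][2]*.7)[0]
            if np.hypot(*(l[:2]-x))<.04: V.append((p,d["region"],s));break
    for n,vv in (("both",V),("top",V[:1])):
        if len(vv): print(k,n,len(vv),fit(vv,k,x,np.arange(0,np.pi,np.pi/4))[:3])
p=viewer.camera("wrist");print(p["mount"],p["vfov"])
E
```

```text
transformer_mid both 2 [(np.float64(0.909), np.float64(0.4851), np.float64(-0.1119), np.float64(1.645)), (np.float64(0.908), np.float64(0.4853), np.float64(-0.1119), np.float64(1.632)), (np.float64(0.812), np.float64(0.4865), np.float64(-0.1122), np.float64(0.254))]
transformer_mid top 1 [(np.float64(0.909), np.float64(0.4847), np.float64(-0.1128), np.float64(1.675)), (np.float64(0.907), np.float64(0.4843), np.float64(-0.1132), np.float64(1.68)), (np.float64(0.906), np.float64(0.4847), np.float64(-0.1131), np.float64(1.658))]
cap_slim_mid both 2 [(np.float64(0.82), np.float64(0.6915), np.float64(-0.1159), np.float64(0.172))]
cap_slim_mid top 1 [(np.float64(0.751), np.float64(0.6897), np.float64(-0.1158), np.float64(0.169))]
cap_fat_mid both 2 [(np.float64(0.902), np.float64(0.4898), np.float64(0.1176), np.float64(2.719))]
cap_fat_mid top 1 [(np.float64(0.89), np.float64(0.489), np.float64(0.1168), np.float64(2.69))]
heat_sink_mid both 2 [(np.float64(0.916), np.float64(0.6936), np.float64(0.1087), np.float64(1.271)), (np.float64(0.913), np.float64(0.6939), np.float64(0.1082), np.float
[... 1495 characters left out ...]
oat64(0.955), np.float64(0.4667), np.float64(-0.2998), np.float64(2.953)), (np.float64(0.955), np.float64(0.4665), np.float64(-0.3), np.float64(2.954))]
tray_sound top 1 [(np.float64(0.955), np.float64(0.4672), np.float64(-0.3015), np.float64(2.949)), (np.float64(0.955), np.float64(0.4667), np.float64(-0.3014), np.float64(2.949)), (np.float64(0.955), np.float64(0.4664), np.float64(-0.3013), np.float64(2.954))]
[[ 7.72453658e-04 -9.61480755e-01 -2.74871173e-01  7.07061097e-02]
 [ 9.99999702e-01  7.38295001e-04  2.27732115e-04  1.22953142e-04]
 [-1.60240331e-05 -2.74871267e-01  9.61481038e-01 -1.41763188e-01]
 [ 0.00000000e+00  0.00000000e+00  0.00000000e+00  1.00000000e+00]] 65.12473635235538
```

```bash
cat > go.py <<'E'
import sys
from h import *
def go(x,y,z,psi,s=None):
    s=s or get_state();T=R.from_euler('xyz',s["tcp_rot"]);yaw=s["tcp_rot"][2]
    d=T.inv().apply(np.array([x,y,z])-s["tool_pos"])*1000
    roll=-(psi-yaw);roll=(roll+np.pi)%(2*np.pi)-np.pi
    print("delta mm",np.round(d,1),"roll",round(roll,3),"q6 end",round(np.arctan2(y,x)+np.pi/2-psi,2),"dist",round(np.linalg.norm(d)))
if __name__=="__main__":
    s=get_state();print(s["t"],np.round(s["tool_pos"],4),np.round(s["tcp_rot"],3),np.round(s["contact_force"],1),round(s["grip_width"],4))
    go(*map(float,sys.argv[1:5]))
E
python3 go.py 0.485 -0.1125 0.15 1.655
```

```text
1.85 [ 0.1381 -0.5324  0.2313] [-3.142 -0.     0.254] [-0.  -0.4 -0.9] 0.0856
delta mm [ 441.2 -319.3   81.3] roll -1.401 q6 end -0.31 dist 551
```

Request:
{"op": "step_arm", "data": {
  "motion": [
    [85, 441, -319, 81, -1.4],
    [85, 441, -319, 81, -1.4],
    [85, 441, -319, 81, -1.4],
    [85, 441, -319, 81, -1.4],
    [85, 441, -319, 81, -1.4],
    [85, 441, -319, 81, -1.4],
    [85, 441, -319, 81, -1.4],
    [85, 441, -319, 81, -1.4],
    [85, 441, -319, 81, -1.4],
    [85, 441, -319, 81, -1.4]
  ]
}}

```text
t: 2.68
tool_pos: [0.4016, -0.2129, 0.17]
tcp_rot: [3.141, 0.0, 1.51]
contact_force: [0.1, -1.6, -0.0]
grip_width: 0.0849
gripper_force: 0.0
```

```bash
python3 go.py 0.485 -0.1125 0.15 1.655
```

```text
2.6833 [ 0.4016 -0.2129  0.17  ] [3.141 0.    1.51 ] [ 0.1 -1.6 -0. ] 0.0849
delta mm [105.3  77.1  20. ] roll -0.145 q6 end -0.31 dist 132
```

Request:
{"op": "step_arm", "data": {
  "motion": [
    [85, 105, 77, 20, -0.145],
    [85, 105, 77, 20, -0.145],
    [85, 105, 77, 20, -0.145],
    [85, 105, 77, 20, -0.145],
    [85, 105, 77, 20, -0.145],
    [85, 105, 77, 20, -0.145]
  ]
}}

```text
t: 3.18
tool_pos: [0.4843, -0.1152, 0.1498]
tcp_rot: [-3.141, -0.0, 1.65]
contact_force: [0.2, 0.1, 1.1]
grip_width: 0.0848
gripper_force: 0.0
```

```bash
cat > look.py <<'E'
import sys
from go import *
# look.py label x y zplace name : wrist fit
k,x,y,nm=sys.argv[1],float(sys.argv[2]),float(sys.argv[3]),sys.argv[4]
s=get_state();p=viewer.camera("wrist");cv2.imwrite(f"pics/{nm}.png",p["img"])
print(s["t"],np.round(s["tool_pos"],4),np.round(s["tcp_rot"],3))
for d in spotter.trace(p,k)[:2]:
    l=ray(p,d["location"],S[k][2]*.8,s)[0];print(round(d["score"],2),np.round(d["location"]),np.round(l,4),d["region"].sum())
    if np.hypot(l[0]-x,l[1]-y)<.04: print(fit([(p,d["region"],s)],k,(x,y),np.arange(0,np.pi,np.pi/4))[:2])
E
python3 look.py transformer_mid .485 -.1125 w1; python3 go.py 0.485 -0.1125 0.06 1.655
```

```text
3.1833 [ 0.4843 -0.1152  0.1498] [-3.141 -0.     1.65 ]
0.81 [250. 178.] [ 0.4845 -0.1054  0.0384] 2721
[(np.float64(0.96), np.float64(0.4864), np.float64(-0.1096), np.float64(1.678)), (np.float64(0.959), np.float64(0.4863), np.float64(-0.1096), np.float64(1.68))]
3.2833 [ 0.484  -0.1161  0.1502] [3.141 0.    1.648] [-0.8 -0.1 -0.3] 0.085
delta mm [ 3.6  1.3 90.2] roll -0.007 q6 end -0.31 dist 90
```

Request:
{"op": "step_arm", "data": {
  "motion": [
    [85, 6, 3, 40, -0.025],
    [85, 6, 3, 80, -0.025],
    [85, 6, 3, 115, -0.025],
    [85, 6, 3, 138, -0.025],
    [85, 6, 3, 138, -0.025],
    [60, 6, 3, 138, -0.025],
    [30, 6, 3, 138, -0.025],
    [30, 6, 3, 138, -0.025],
    [30, 6, 3, 138, -0.025],
    [30, 6, 3, 138, -0.025]
  ]
}}

```text
t: 4.12
tool_pos: [0.4878, -0.1093, 0.0138]
tcp_rot: [3.139, 0.001, 1.674]
contact_force: [-3.1, -0.4, 10.7]
grip_width: 0.0373
gripper_force: 60.9
```

```bash
python3 go.py 0.499 0.2987 0.12 2.02
```

```text
4.1167 [ 0.4878 -0.1093  0.0138] [3.139e+00 1.000e-03 1.674e+00] [-3.1 -0.4 10.7] 0.0373
delta mm [ 404.6   53.3 -106.6] roll -0.346 q6 end 0.09 dist 422
```

Request:
{"op": "step_arm", "data": {
  "motion": [
    [30, 0, 0, -25, 0],
    [30, 0, 0, -60, 0],
    [30, 0, 0, -100, 0],
    [30, 35, 5, -115, -0.05],
    [30, 75, 10, -115, -0.1],
    [30, 115, 15, -115, -0.15],
    [30, 155, 20, -115, -0.2],
    [30, 195, 26, -115, -0.25],
    [30, 235, 31, -115, -0.3],
    [30, 275, 36, -115, -0.345]
  ]
}}

```text
t: 4.95
tool_pos: [0.4942, 0.1704, 0.1278]
tcp_rot: [3.14, 0.0, 2.021]
contact_force: [0.7, -1.0, -2.5]
grip_width: 0.037
gripper_force: 61.5
```

```bash
python3 go.py 0.499 0.2987 0.12 2.02
```

```text
4.95 [0.4942 0.1704 0.1278] [3.14  0.    2.021] [ 0.7 -1.  -2.5] 0.037
delta mm [113.4  60.2   7.9] roll 0.001 q6 end 0.09 dist 129
```

Request:
{"op": "step_arm", "data": {
  "motion": [
    [30, 40, 21, 8, 0],
    [30, 78, 41, 8, 0],
    [30, 105, 55, 8, 0],
    [30, 113, 60, 8, 0],
    [30, 113, 60, 8, 0],
    [30, 113, 60, 8, 0]
  ]
}}

```text
t: 5.45
tool_pos: [0.4995, 0.296, 0.1191]
tcp_rot: [-3.141, 0.0, 2.02]
contact_force: [-0.2, -0.8, -2.0]
grip_width: 0.0374
gripper_force: 61.7
```

```bash
python3 look.py tray_power .4896 .318 w2;  python3 go.py 0.499 0.2987 0.017 2.02
```

```text
5.45 [0.4995 0.296  0.1191] [-3.141  0.     2.02 ]
0.98 [254. 140.] [0.4853 0.3357 0.008 ] 9655
[(np.float64(0.799), np.float64(0.4907), np.float64(0.3199), np.float64(2.023)), (np.float64(0.799), np.float64(0.4906), np.float64(0.3199), np.float64(2.02))]
5.55 [0.4998 0.295  0.1192] [-3.142  0.     2.018] [ 0.1  0.1 -2.2] 0.0373
delta mm [  3.7   0.9 102.2] roll -0.002 q6 end 0.09 dist 102
```

View pics/w2.png

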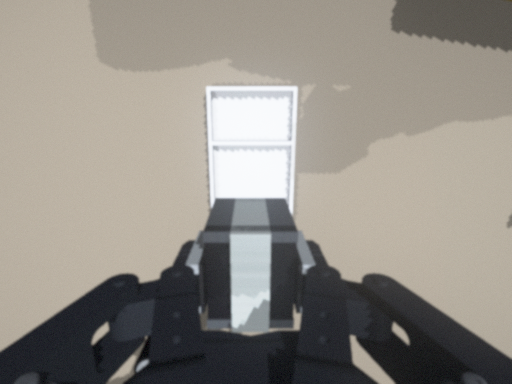

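The wrist view shows the tray centred at column 252, in line with the held transformer (column 250), and the narrow cell lies beyond at row 120.

Request:
{"op": "step_arm", "data": {
  "motion": [
    [30, 2, 1, 35, 0],
    [30, 3, 1, 70, 0],
    [30, 4, 1, 88, 0],
    [30, 4, 1, 94, 0],
    [30, 4, 1, 97, 0],
    [30, 4, 1, 99, 0],
    [30, 4, 1, 100, 0],
    [30, 4, 1, 100, 0],
    [30, 4, 1, 100, 0]
  ]
}}

```text
t: 6.3
tool_pos: [0.4993, 0.3004, 0.02]
tcp_rot: [3.14, -0.0, 2.019]
contact_force: [-0.7, -0.3, -3.3]
grip_width: 0.0374
gripper_force: 61.4
```

Request:
{"op": "step_arm", "data": {
  "motion": [
    [30, 0, 0, 1, 0],
    [30, 0, 0, 1.5, 0],
    [30, 0, 0, 2, 0],
    [30, 0, 0, 2.5, 0],
    [30, 0, 0, 3, 0],
    [30, 0, 0, 3, 0]
  ]
}}

```text
t: 6.8
tool_pos: [0.4989, 0.3003, 0.0168]
tcp_rot: [3.141, 0.0, 2.019]
contact_force: [-5.7, -2.8, 8.6]
grip_width: 0.037
gripper_force: 63.1
```

Request:
{"op": "step_arm", "data": {
  "motion": [
    [46, 0, 0, 0, 0],
    [56, 0, 0, 0, 0],
    [62, 0, 0, 0, 0],
    [62, 0, 0, 0, 0],
    [62, 0, 0, -30, 0],
    [62, 0, 0, -70, 0],
    [62, 0, 0, -110, 0],
    [62, 0, 0, -130, 0],
    [62, 0, 0, -130, 0]
  ]
}}

```text
t: 7.55
tool_pos: [0.5006, 0.3012, 0.1513]
tcp_rot: [3.133, -0.0, 2.019]
contact_force: [0.7, 0.5, 0.4]
grip_width: 0.0622
gripper_force: 0.0
```

```bash
python3 look.py transformer_mid .499 .300 w3;  python3 go.py 0.6905 -0.116 0.15 1.4
```

```text
7.55 [0.5006 0.3012 0.1513] [ 3.133 -0.     2.019]
0.89 [241. 188.] [0.4952 0.2991 0.0384] 2690
[(np.float64(0.974), np.float64(0.5007), np.float64(0.2998), np.float64(2.019)), (np.float64(0.973), np.float64(0.5007), np.float64(0.3), np.float64(2.02))]
7.65 [0.499  0.3003 0.1463] [ 3.14  -0.     2.019] [-0.5 -0.6 -0.3] 0.0621
delta mm [-458.2   -7.7   -3.7] roll 0.619 q6 end 0.0 dist 458
```

View pics/w3.png

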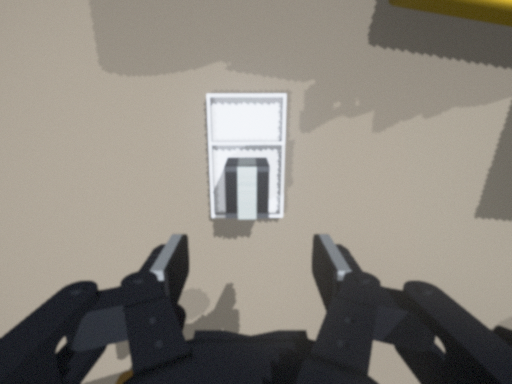

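The transformer stands in the large cell (px 248,188), clear of the walls. Next is the slim capacitor.

Request:
{"op": "step_arm", "data": {
  "motion": [
    [50, -40, -1, -4, 0.06],
    [50, -80, -1, -4, 0.12],
    [50, -121, -2, -4, 0.18],
    [50, -162, -2, -4, 0.24],
    [50, -203, -3, -4, 0.3],
    [50, -244, -4, -4, 0.36],
    [50, -285, -5, -4, 0.42],
    [50, -326, -6, -4, 0.48],
    [50, -367, -7, -4, 0.54],
    [50, -408, -8, -4, 0.6]
  ]
}}

```text
t: 8.48
tool_pos: [0.6683, -0.073, 0.1478]
tcp_rot: [-3.139, -0.0, 1.416]
contact_force: [0.9, 1.1, -0.9]
grip_width: 0.05
gripper_force: 0.0
```

```bash
python3 go.py 0.6905 -0.116 0.15 1.4
```

```text
8.4833 [ 0.6683 -0.073   0.1478] [-3.139 -0.     1.416] [ 0.9  1.1 -0.9] 0.05
delta mm [-39.1  28.6  -2.3] roll 0.016 q6 end 0.0 dist 48
```

Request:
{"op": "step_arm", "data": {
  "motion": [
    [50, -25, 18, -2, 0],
    [50, -39, 28, -2, 0],
    [50, -39, 28, -2, 0],
    [50, -39, 28, -2, 0]
  ]
}}

```text
t: 8.82
tool_pos: [0.6896, -0.1144, 0.1494]
tcp_rot: [-3.138, -0.0, 1.417]
contact_force: [0.1, -0.3, -0.6]
grip_width: 0.0503
gripper_force: 0.0
```

```bash
python3 look.py cap_slim_mid .6905 -.116 w4;  python3 go.py 0.6905 -0.116 0.012 1.4
```

```text
8.8167 [ 0.6896 -0.1144  0.1494] [-3.138 -0.     1.417]
0.97 [252. 187.] [ 0.6925 -0.1109  0.044 ] 779
[(np.float64(0.915), np.float64(0.6931), np.float64(-0.1139), np.float64(3.043))]
8.9167 [ 0.6897 -0.1128  0.1506] [-3.14  -0.     1.419] [-0.7  0.8  0.8] 0.0502
delta mm [ -3.    1.6 138.6] roll 0.019 q6 end 0.0 dist 139
```

Request:
{"op": "step_arm", "data": {
  "motion": [
    [50, -1, 2, 40, 0],
    [50, -1, 2, 80, 0],
    [50, -1, 2, 115, 0],
    [50, -1, 2, 137, 0],
    [50, -1, 2, 137, 0],
    [30, -1, 2, 137, 0],
    [16, -1, 2, 137, 0],
    [16, -1, 2, 137, 0],
    [16, -1, 2, 137, 0]
  ]
}}

```text
t: 9.67
tool_pos: [0.6932, -0.115, 0.0177]
tcp_rot: [3.138, 0.0, 1.419]
contact_force: [-0.9, 0.6, 8.7]
grip_width: 0.0205
gripper_force: 58.8
```

```bash
python3 go.py 0.4737 0.351 0.13 2.02
```

```text
9.6667 [ 0.6932 -0.115   0.0177] [3.138 0.    1.419] [-0.9  0.6  8.7] 0.0205
delta mm [ 427.5 -287.  -113.5] roll -0.601 q6 end 0.19 dist 527
```

Request:
{"op": "step_arm", "data": {
  "motion": [
    [16, 0, 0, -25, 0],
    [16, 0, 0, -60, 0],
    [16, 0, 0, -100, 0],
    [16, 30, -20, -114, -0.06],
    [16, 62, -42, -114, -0.12],
    [16, 94, -63, -114, -0.18],
    [16, 126, -85, -114, -0.24],
    [16, 158, -106, -114, -0.3],
    [16, 190, -128, -114, -0.36],
    [16, 222, -149, -114, -0.42]
  ]
}}

```text
t: 10.5
tool_pos: [0.5774, 0.1285, 0.1303]
tcp_rot: [3.14, 0.0, 1.842]
contact_force: [1.4, -0.1, -0.2]
grip_width: 0.0207
gripper_force: 58.7
```

```bash
python3 go.py 0.4737 0.351 0.13 2.02
```

```text
10.5 [0.5774 0.1285 0.1303] [3.14  0.    1.842] [ 1.4 -0.1 -0.2] 0.0207
delta mm [ 2.422e+02 -4.040e+01  2.000e-01] roll -0.178 q6 end 0.19 dist 246
```

Request:
{"op": "step_arm", "data": {
  "motion": [
    [16, 36, -6, 0, -0.06],
    [16, 75, -12, 0, -0.12],
    [16, 114, -19, 0, -0.178],
    [16, 153, -25, 0, -0.178],
    [16, 190, -32, 0, -0.178],
    [16, 220, -37, 0, -0.178],
    [16, 238, -40, 0, -0.178],
    [16, 242, -40, 0, -0.178],
    [16, 242, -40, 0, -0.178],
    [16, 242, -40, 0, -0.178]
  ]
}}

```text
t: 11.33
tool_pos: [0.4761, 0.3492, 0.1295]
tcp_rot: [3.141, 0.0, 2.017]
contact_force: [0.5, -0.3, 0.5]
grip_width: 0.0207
gripper_force: 58.6
```

```bash
python3 look.py cap_slim_mid .4737 .351 w5;python3 go.py 0.4737 0.351 0.02 2.02
```

```text
11.3333 [0.4761 0.3492 0.1295] [3.141 0.    2.017]
0.75 [247. 266.] [0.5009 0.2936 0.044 ] 3835
11.4333 [0.4764 0.3487 0.1293] [3.141 0.    2.015] [ 0.4 -0.5 -0.2] 0.0206
delta mm [  3.2  -1.5 109.3] roll -0.005 q6 end 0.19 dist 109
```

View pics/w5.png

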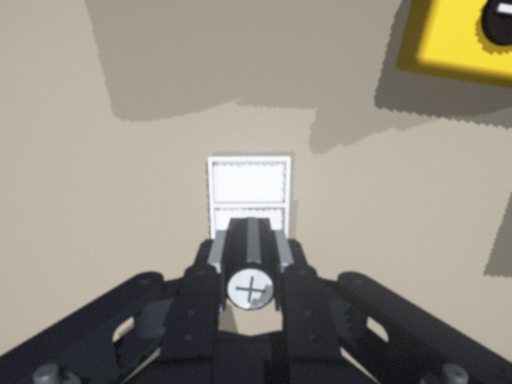

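The slim cap is held upright (top at px 250,288), lined up with the tray at column 250. Lowering it now.

Request:
{"op": "step_arm", "data": {
  "motion": [
    [16, 2, -1, 35, 0],
    [16, 3, -2, 70, 0],
    [16, 3, -2, 92, 0],
    [16, 3, -2, 100, 0],
    [16, 3, -2, 103, 0],
    [16, 3, -2, 105, 0],
    [16, 3, -2, 106, 0],
    [16, 3, -2, 106, 0]
  ]
}}

```text
t: 12.1
tool_pos: [0.4733, 0.3518, 0.0243]
tcp_rot: [3.14, -0.0, 2.017]
contact_force: [0.0, 0.1, 0.5]
grip_width: 0.0204
gripper_force: 58.7
```

Request:
{"op": "step_arm", "data": {
  "motion": [
    [16, 0, 0, 0.5, 0],
    [16, 0, 0, 1, 0],
    [16, 0, 0, 1.5, 0],
    [16, 0, 0, 2, 0],
    [16, 0, 0, 2.5, 0],
    [16, 0, 0, 2.5, 0]
  ]
}}

```text
t: 12.6
tool_pos: [0.4727, 0.3516, 0.0207]
tcp_rot: [3.141, -0.0, 2.017]
contact_force: [-0.7, -0.1, 3.7]
grip_width: 0.0206
gripper_force: 59.1
```

Request:
{"op": "step_arm", "data": {
  "motion": [
    [26, 0, 0, 0, 0],
    [36, 0, 0, 0, 0],
    [50, 0, 0, 0, 0],
    [50, 0, 0, 0, 0],
    [50, 0, 0, -30, 0],
    [50, 0, 0, -70, 0],
    [50, 0, 0, -110, 0],
    [50, 0, 0, -130, 0],
    [50, 0, 0, -130, 0]
  ]
}}

```text
t: 13.35
tool_pos: [0.4742, 0.3526, 0.1559]
tcp_rot: [3.133, -0.001, 2.017]
contact_force: [0.5, 0.6, -0.1]
grip_width: 0.0498
gripper_force: 0.0
```

```bash
python3 look.py cap_slim_mid .473 .351 w6;python3 go.py 0.5925 -0.105 0.15 2.331
```

```text
13.35 [0.4742 0.3526 0.1559] [ 3.133e+00 -1.000e-03  2.017e+00]
0.79 [244. 188.] [0.4709 0.3522 0.044 ] 760
[(np.float64(0.941), np.float64(0.4741), np.float64(0.3516), np.float64(0.18))]
13.45 [0.4726 0.3516 0.1508] [ 3.141 -0.     2.017] [ 0.3 -0.5 -0.5] 0.0504
delta mm [-463.6  -88.8    0.6] roll -0.314 q6 end -0.94 dist 472
```

View pics/w6.png

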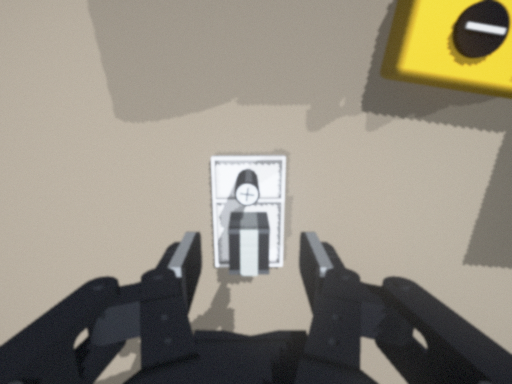

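The power kit is complete: slim cap at px (247,192) and transformer at (248,245), each in its cell. On to the speaker.

Request:
{"op": "step_arm", "data": {
  "motion": [
    [75, -38, -7, 0, -0.03],
    [75, -77, -15, 0, -0.06],
    [75, -117, -22, 0, -0.09],
    [75, -157, -30, 0, -0.12],
    [75, -197, -38, 0, -0.15],
    [75, -237, -45, 0, -0.18],
    [75, -277, -53, 0, -0.21],
    [75, -317, -61, 0, -0.24],
    [75, -357, -68, 0, -0.27],
    [75, -397, -76, 0, -0.31]
  ]
}}

```text
t: 14.28
tool_pos: [0.5748, -0.0414, 0.1487]
tcp_rot: [-3.14, -0.002, 2.328]
contact_force: [-0.3, 0.9, -0.3]
grip_width: 0.0751
gripper_force: 0.0
```

```bash
python3 go.py 0.5925 -0.105 0.15 2.331
```

```text
14.2833 [ 0.5748 -0.0414  0.1487] [-3.140e+00 -2.000e-03  2.328e+00] [-0.3  0.9 -0.3] 0.0751
delta mm [-58.4 -30.9  -1.4] roll -0.003 q6 end -0.94 dist 66
```

Request:
{"op": "step_arm", "data": {
  "motion": [
    [75, -35, -18, -1, 0],
    [75, -54, -29, -1, 0],
    [75, -58, -31, -1, 0],
    [75, -58, -31, -1, 0],
    [75, -58, -31, -1, 0]
  ]
}}

```text
t: 14.7
tool_pos: [0.5919, -0.1021, 0.1502]
tcp_rot: [-3.141, -0.002, 2.327]
contact_force: [-1.1, 0.2, 0.1]
grip_width: 0.075
gripper_force: 0.0
```

```bash
python3 look.py speaker_mid .5925 -.105 w7;python3 go.py 0.5925 -0.105 0.012 2.331
```

```text
14.7 [ 0.5919 -0.1021  0.1502] [-3.141e+00 -2.000e-03  2.327e+00]
0.88 [251. 192.] [ 0.5953 -0.104   0.0368] 2833
[(np.float64(0.957), np.float64(0.5931), np.float64(-0.1042), np.float64(2.321)), (np.float64(0.956), np.float64(0.593), np.float64(-0.1042), np.float64(2.327))]
14.8 [ 0.5922 -0.1015  0.1509] [-3.141e+00 -1.000e-03  2.328e+00] [-0.8 -0.6 -0. ] 0.0751
delta mm [ -2.9  -2.1 138.9] roll -0.003 q6 end -0.94 dist 139
```

Request:
{"op": "step_arm", "data": {
  "motion": [
    [75, -2, -1, 40, 0],
    [75, -2, -1, 80, 0],
    [75, -2, -1, 115, 0],
    [75, -2, -1, 138, 0],
    [75, -2, -1, 138, 0],
    [55, -2, -1, 138, 0],
    [33, -2, -1, 138, 0],
    [33, -2, -1, 138, 0],
    [33, -2, -1, 138, 0],
    [33, -2, -1, 138, 0]
  ]
}}

```text
t: 15.63
tool_pos: [0.5944, -0.105, 0.016]
tcp_rot: [3.139, 0.003, 2.327]
contact_force: [-0.5, 2.3, 9.1]
grip_width: 0.0392
gripper_force: 61.7
```

```bash
python3 go.py 0.538 -0.314 0.13 2.953
```

```text
15.6333 [ 0.5944 -0.105   0.016 ] [3.139e+00 3.000e-03 2.327e+00] [-0.5  2.3  9.1] 0.0392
delta mm [-113.7 -184.2 -114.1] roll -0.626 q6 end -1.91 dist 245
```

Request:
{"op": "step_arm", "data": {
  "motion": [
    [33, 0, 0, -25, 0],
    [33, 0, 0, -60, 0],
    [33, 0, 0, -100, 0],
    [33, -20, -32, -114, -0.11],
    [33, -40, -65, -114, -0.22],
    [33, -60, -98, -114, -0.33],
    [33, -80, -130, -114, -0.44],
    [33, -98, -159, -114, -0.55],
    [33, -110, -178, -114, -0.626],
    [33, -114, -184, -114, -0.626]
  ]
}}

```text
t: 16.47
tool_pos: [0.5363, -0.3174, 0.1286]
tcp_rot: [-3.14, 0.001, 2.954]
contact_force: [-0.1, 0.6, -1.2]
grip_width: 0.0391
gripper_force: 60.9
```

Request:
{"op": "step_arm", "data": {
  "motion": [
    [33, 0, 0, 0, 0],
    [33, 0, 0, 0, 0]
  ]
}}

```text
t: 16.63
tool_pos: [0.5377, -0.3136, 0.128]
tcp_rot: [3.142, 0.001, 2.951]
contact_force: [-0.4, -0.2, -1.5]
grip_width: 0.0394
gripper_force: 60.9
```

```bash
python3 look.py tray_sound .4665 -.3005 w8;python3 go.py 0.538 -0.314 0.023 2.953
```

```text
16.6333 [ 0.5377 -0.3136  0.128 ] [3.142e+00 1.000e-03 2.951e+00]
0.9 [252.  93.] [ 0.4603 -0.2966  0.008 ] 16943
[(np.float64(0.985), np.float64(0.434), np.float64(-0.2926), np.float64(2.951)), (np.float64(0.985), np.float64(0.434), np.float64(-0.2927), np.float64(2.952))]
16.7333 [ 0.538  -0.3128  0.1278] [3.141 0.    2.953] [ 0.2  0.6 -1.8] 0.0389
delta mm [ -0.2  -1.2 104.8] roll -0.0 q6 end -1.91 dist 105
```

View pics/w8.png

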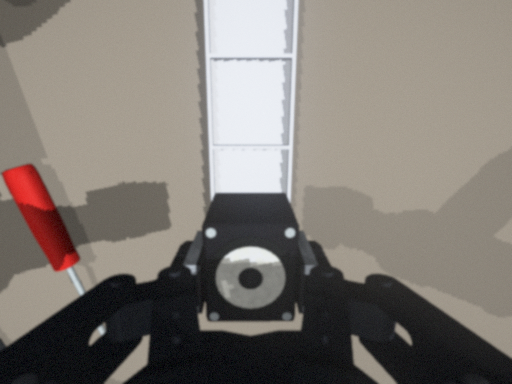

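The speaker is held over the far cell, aligned with the tray at column 251, and the dividers show at rows 57 and 146. I'll check the divider positions against the calibration.

Run:
```python
from h import *
s=get_state();p=viewer.camera("wrist")
c=np.array([.4665,-.3005]);u=np.array([np.cos(2.953),np.sin(2.953)])
for t in(36.5,-36.5): 
    print(proj(p,[*(c+u*t/1000),.01],s))
print(ray(p,[[251,146],[251,57]],.01,s))
```

```text
[[248.02048916  53.08874032]]
[[248.12412407 145.49968538]]
[[ 0.50323669 -0.3049926   0.01      ]
 [ 0.43389564 -0.29186791  0.01      ]]
```

Request:
{"op": "step_arm", "data": {
  "motion": [
    [33, 0, 0, 35, 0],
    [33, 0, 0, 70, 0],
    [33, -1, 0, 92, 0],
    [33, -1, 0, 100, 0],
    [33, -1, 0, 103, 0],
    [33, -1, 0, 105, 0],
    [33, -1, 0, 106, 0],
    [33, -1, 0, 106, 0]
  ]
}}

```text
t: 17.45
tool_pos: [0.5391, -0.3146, 0.0229]
tcp_rot: [-3.141, 0.002, 2.953]
contact_force: [-0.6, 1.0, -1.2]
grip_width: 0.0391
gripper_force: 60.9
```

Request:
{"op": "step_arm", "data": {
  "motion": [
    [33, 0, 0, 0.5, 0],
    [33, 0, 0, 1, 0],
    [33, 0, 0, 1.5, 0],
    [33, 0, 0, 2, 0],
    [33, 0, 0, 2.5, 0],
    [33, 0, 0, 2.5, 0]
  ]
}}

```text
t: 17.95
tool_pos: [0.5385, -0.3144, 0.019]
tcp_rot: [-3.142, 0.0, 2.953]
contact_force: [-0.5, 0.1, -0.5]
grip_width: 0.0391
gripper_force: 61.0
```

Request:
{"op": "step_arm", "data": {
  "motion": [
    [33, 0, 0, 0.5, 0],
    [33, 0, 0, 1, 0],
    [33, 0, 0, 1, 0]
  ]
}}

```text
t: 18.2
tool_pos: [0.5385, -0.3145, 0.019]
tcp_rot: [-3.141, 0.0, 2.953]
contact_force: [-6.2, 3.1, 11.6]
grip_width: 0.039
gripper_force: 62.4
```

Request:
{"op": "step_arm", "data": {
  "motion": [
    [46, 0, 0, 0, 0],
    [56, 0, 0, 0, 0],
    [62, 0, 0, 0, 0],
    [62, 0, 0, 0, 0],
    [62, 0, 0, -30, 0],
    [62, 0, 0, -70, 0],
    [62, 0, 0, -110, 0],
    [62, 0, 0, -130, 0],
    [62, 0, 0, -130, 0]
  ]
}}

```text
t: 18.95
tool_pos: [0.5401, -0.3154, 0.1536]
tcp_rot: [-3.138, 0.008, 2.953]
contact_force: [0.0, 0.1, 0.6]
grip_width: 0.062
gripper_force: 0.0
```

```bash
python3 look.py speaker_mid .5385 -.3145 w9;python3 go.py 0.6935 0.108 0.15 1.28
```

```text
18.95 [ 0.5401 -0.3154  0.1536] [-3.138  0.008  2.953]
0.8 [254. 185.] [ 0.5404 -0.3123  0.0368] 2748
[(np.float64(0.946), np.float64(0.5389), np.float64(-0.314), np.float64(2.959)), (np.float64(0.946), np.float64(0.5386), np.float64(-0.314), np.float64(2.959))]
19.05 [ 0.5385 -0.3144  0.1483] [-3.141e+00  1.000e-03  2.953e+00] [-0.1  0.4 -0.5] 0.062
delta mm [-72.9 444.   -1.8] roll 1.673 q6 end 0.45 dist 450
```

View pics/w9.png

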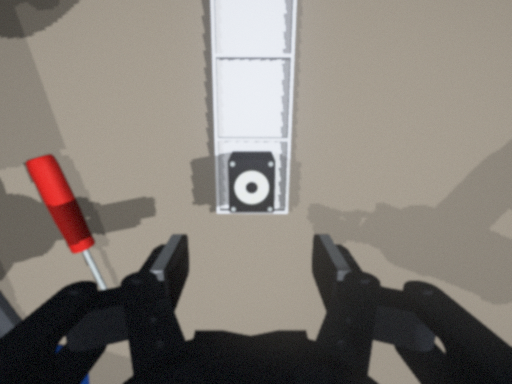

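The speaker stands in the far cell (px 252,185). Now the heat sink.

Request:
{"op": "step_arm", "data": {
  "motion": [
    [72, -6, 37, -2, 0.12],
    [72, -12, 76, -2, 0.24],
    [72, -19, 116, -2, 0.36],
    [72, -25, 156, -2, 0.48],
    [72, -32, 196, -2, 0.6],
    [72, -38, 236, -2, 0.72],
    [72, -45, 276, -2, 0.84],
    [72, -51, 316, -2, 0.96],
    [72, -58, 356, -2, 1.08],
    [72, -65, 396, -2, 1.2]
  ]
}}

```text
t: 19.88
tool_pos: [0.676, 0.0635, 0.1478]
tcp_rot: [-3.139, -0.0, 1.747]
contact_force: [0.9, -0.0, 0.4]
grip_width: 0.0718
gripper_force: 0.0
```

```bash
python3 go.py 0.6935 0.108 0.15 1.28
```

```text
19.8833 [0.676  0.0635 0.1478] [-3.139 -0.     1.747] [ 0.9 -0.   0.4] 0.0718
delta mm [40.8 25.  -2.2] roll 0.467 q6 end 0.45 dist 48
```

Request:
{"op": "step_arm", "data": {
  "motion": [
    [72, 15, 10, -2, 0.12],
    [72, 30, 19, -2, 0.24],
    [72, 40, 25, -2, 0.36],
    [72, 40, 25, -2, 0.46],
    [72, 40, 25, -2, 0.46],
    [72, 40, 25, -2, 0.46]
  ]
}}

```text
t: 20.38
tool_pos: [0.6931, 0.1052, 0.1501]
tcp_rot: [-3.139, 0.001, 1.296]
contact_force: [-0.2, 0.6, 0.2]
grip_width: 0.0718
gripper_force: 0.0
```

```bash
python3 look.py heat_sink_mid .6935 .108 w10;python3 go.py 0.6935 0.108 0.012 1.28
```

```text
20.3833 [0.6931 0.1052 0.1501] [-3.139e+00  1.000e-03  1.296e+00]
0.83 [252. 175.] [0.699  0.1171 0.0384] 2162
[(np.float64(0.843), np.float64(0.6953), np.float64(0.1106), np.float64(1.295)), (np.float64(0.843), np.float64(0.6952), np.float64(0.1106), np.float64(1.293))]
0.45 [14. 38.] [0.5524 0.2692 0.0384] 1483
20.4833 [0.6934 0.1049 0.151 ] [-3.140e+00  1.000e-03  1.296e+00] [-0.3  0.9 -0.3] 0.0719
delta mm [  3.1  -0.5 139. ] roll 0.016 q6 end 0.45 dist 139
```

View pics/w10.png

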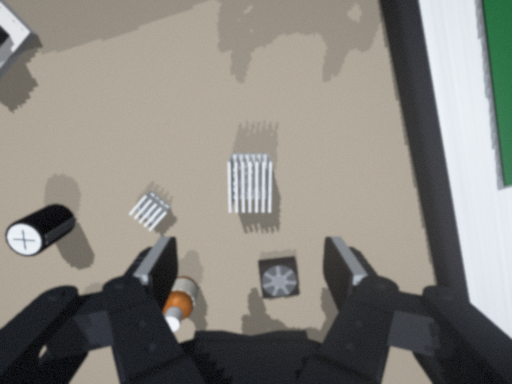

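The fins run along image rows and line up with the tool; the heat sink is centred at px (250,183), so I grip it across y.

Request:
{"op": "step_arm", "data": {
  "motion": [
    [72, 4, 1, 40, 0],
    [72, 4, 1, 80, 0],
    [72, 4, 1, 115, 0],
    [72, 4, 1, 138, 0],
    [72, 4, 1, 138, 0],
    [52, 4, 1, 138, 0],
    [30, 4, 1, 138, 0],
    [30, 4, 1, 138, 0],
    [30, 4, 1, 138, 0],
    [30, 4, 1, 138, 0]
  ]
}}

```text
t: 21.32
tool_pos: [0.697, 0.109, 0.0169]
tcp_rot: [3.138, -0.002, 1.293]
contact_force: [-0.1, 0.4, 7.9]
grip_width: 0.0353
gripper_force: 60.9
```

```bash
python3 go.py 0.467 -0.2995 0.13 -0.188
```

```text
21.3167 [0.697  0.109  0.0169] [ 3.138e+00 -2.000e-03  1.293e+00] [-0.1  0.4  7.9] 0.0353
delta mm [-455.7 -108.7 -114.2] roll 1.481 q6 end 1.19 dist 482
```

Request:
{"op": "step_arm", "data": {
  "motion": [
    [30, 0, 0, -25, 0],
    [30, 0, 0, -60, 0],
    [30, 0, 0, -100, 0],
    [30, -34, -8, -114, 0.11],
    [30, -70, -17, -114, 0.23],
    [30, -107, -26, -114, 0.35],
    [30, -145, -35, -114, 0.47],
    [30, -183, -44, -114, 0.59],
    [30, -221, -53, -114, 0.71],
    [30, -259, -62, -114, 0.83]
  ]
}}

```text
t: 22.15
tool_pos: [0.5641, -0.1246, 0.1294]
tcp_rot: [3.14, -0.002, 0.457]
contact_force: [0.6, 0.5, -1.7]
grip_width: 0.0353
gripper_force: 60.3
```

```bash
python3 go.py 0.467 -0.2995 0.13 -0.188
```

```text
22.15 [ 0.5641 -0.1246  0.1294] [ 3.14e+00 -2.00e-03  4.57e-01] [ 0.6  0.5 -1.7] 0.0353
delta mm [-164.4  114.1   -0.7] roll 0.645 q6 end 1.19 dist 200
```

Request:
{"op": "step_arm", "data": {
  "motion": [
    [30, -32, 22, 0, 0.11],
    [30, -65, 45, 0, 0.22],
    [30, -97, 67, 0, 0.33],
    [30, -128, 89, 0, 0.44],
    [30, -152, 106, 0, 0.55],
    [30, -162, 113, 0, 0.645],
    [30, -164, 114, 0, 0.645],
    [30, -164, 114, 0, 0.645],
    [30, -164, 114, 0, 0.645]
  ]
}}

```text
t: 22.9
tool_pos: [0.4696, -0.2978, 0.1286]
tcp_rot: [3.141, -0.001, -0.179]
contact_force: [0.2, 0.4, -1.3]
grip_width: 0.0353
gripper_force: 60.3
```

```bash
python3 go.py 0.467 -0.2995 0.0199 -0.188
python3 - <<'E'
from h import *
cv2.imwrite("pics/w11.png",viewer.camera("wrist")["img"])
E
```

```text
22.9 [ 0.4696 -0.2978  0.1286] [ 3.141e+00 -1.000e-03 -1.790e-01] [ 0.2  0.4 -1.3] 0.0353
delta mm [ -2.4   2.1 108.7] roll 0.009 q6 end 1.19 dist 109
```

View pics/w11.png

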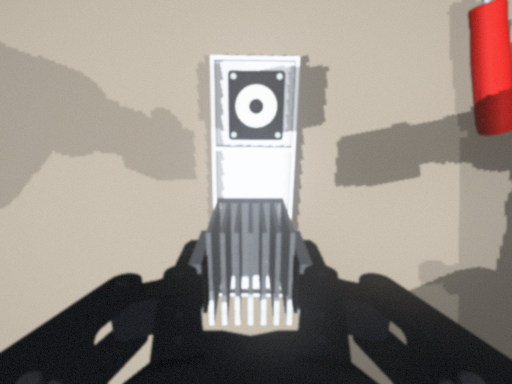

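The heat sink is over the middle cell, square with the tray, and the speaker is in the cell beyond at px (257,103).

Request:
{"op": "step_arm", "data": {
  "motion": [
    [30, -1, 1, 35, 0.01],
    [30, -2, 2, 70, 0.01],
    [30, -2, 2, 92, 0.01],
    [30, -2, 2, 100, 0.01],
    [30, -2, 2, 103, 0.01],
    [30, -2, 2, 105, 0.01],
    [30, -2, 2, 106, 0.01],
    [30, -2, 2, 106, 0.01]
  ]
}}

```text
t: 23.62
tool_pos: [0.4675, -0.3002, 0.0232]
tcp_rot: [3.141, -0.002, -0.192]
contact_force: [-0.3, -0.3, -1.3]
grip_width: 0.0355
gripper_force: 60.3
```

Request:
{"op": "step_arm", "data": {
  "motion": [
    [30, 0, 0, 0.5, 0],
    [30, 0, 0, 1, 0],
    [30, 0, 0, 1.5, 0],
    [30, 0, 0, 2, 0],
    [30, 0, 0, 2.5, 0],
    [30, 0, 0, 2.5, 0]
  ]
}}

```text
t: 24.12
tool_pos: [0.4669, -0.3, 0.0199]
tcp_rot: [3.141, -0.0, -0.192]
contact_force: [-1.4, 1.7, 5.3]
grip_width: 0.0353
gripper_force: 61.0
```

Contact; release and lift.

Request:
{"op": "step_arm", "data": {
  "motion": [
    [42, 0, 0, 0, 0],
    [52, 0, 0, 0, 0],
    [60, 0, 0, 0, 0],
    [60, 0, 0, 0, 0],
    [60, 0, 0, -30, 0],
    [60, 0, 0, -70, 0],
    [60, 0, 0, -110, 0],
    [60, 0, 0, -130, 0],
    [60, 0, 0, -130, 0]
  ]
}}

```text
t: 24.87
tool_pos: [0.4684, -0.301, 0.1546]
tcp_rot: [3.138, -0.007, -0.192]
contact_force: [0.3, -0.1, 0.4]
grip_width: 0.0598
gripper_force: 0.0
```

```bash
python3 look.py heat_sink_mid .467 -.300 w12;python3 go.py 0.4895 0.1172 0.15 0.7
```

```text
24.8667 [ 0.4684 -0.301   0.1546] [ 3.138 -0.007 -0.192]
0.82 [251. 185.] [ 0.4725 -0.3026  0.0384] 2228
[(np.float64(0.877), np.float64(0.4684), np.float64(-0.3005), np.float64(2.955)), (np.float64(0.876), np.float64(0.4689), np.float64(-0.3008), np.float64(2.937))]
24.9667 [ 0.4669 -0.3     0.1498] [ 3.141e+00 -1.000e-03 -1.920e-01] [-0.3 -0.5 -1. ] 0.0601
delta mm [ -57.5 -413.8   -0.5] roll -0.892 q6 end 1.11 dist 418
```

Request:
{"op": "step_arm", "data": {
  "motion": [
    [70, -5, -37, 0, -0.09],
    [70, -11, -77, 0, -0.18],
    [70, -16, -118, 0, -0.27],
    [70, -22, -159, 0, -0.36],
    [70, -28, -200, 0, -0.45],
    [70, -33, -241, 0, -0.54],
    [70, -39, -282, 0, -0.63],
    [70, -45, -323, 0, -0.72],
    [70, -50, -364, 0, -0.81],
    [70, -55, -400, 0, -0.89]
  ]
}}

```text
t: 25.8
tool_pos: [0.4883, 0.1056, 0.148]
tcp_rot: [-3.14, 0.002, 0.703]
contact_force: [-0.1, -0.4, -0.1]
grip_width: 0.0698
gripper_force: 0.0
```

```bash
python3 go.py 0.4895 0.1172 0.15 0.7
```

```text
25.8 [0.4883 0.1056 0.148 ] [-3.14e+00  2.00e-03  7.03e-01] [-0.1 -0.4 -0.1] 0.0698
delta mm [ 8.4 -8.1 -2. ] roll 0.003 q6 end 1.11 dist 12
```

Request:
{"op": "step_arm", "data": {
  "motion": [
    [70, 8, -8, -2, 0],
    [70, 8, -8, -2, 0],
    [70, 8, -8, -2, 0]
  ]
}}

```text
t: 26.05
tool_pos: [0.4898, 0.1144, 0.1503]
tcp_rot: [-3.141, 0.002, 0.698]
contact_force: [0.3, -0.3, -0.4]
grip_width: 0.0702
gripper_force: 0.0
```

```bash
python3 look.py cap_fat_mid .4895 .117 w13;python3 go.py 0.4895 0.1172 0.013 0.7
```

```text
26.05 [0.4898 0.1144 0.1503] [-3.141e+00  2.000e-03  6.980e-01]
0.97 [246. 183.] [0.4929 0.1203 0.04  ] 1614
[(np.float64(0.953), np.float64(0.4916), np.float64(0.1183), np.float64(0.009))]
26.15 [0.49   0.1133 0.1507] [-3.141e+00  1.000e-03  6.960e-01] [ 0.4 -0.4  0.2] 0.0702
delta mm [  2.3  -3.2 137.7] roll -0.004 q6 end 1.11 dist 138
```

Request:
{"op": "step_arm", "data": {
  "motion": [
    [70, 4, -3, 40, 0],
    [70, 4, -3, 80, 0],
    [70, 4, -3, 115, 0],
    [70, 4, -3, 138, 0],
    [70, 4, -3, 138, 0],
    [48, 4, -3, 138, 0],
    [28, 4, -3, 138, 0],
    [28, 4, -3, 138, 0],
    [28, 4, -3, 138, 0],
    [28, 4, -3, 138, 0]
  ]
}}

```text
t: 26.98
tool_pos: [0.4925, 0.1192, 0.0155]
tcp_rot: [3.14, -0.003, 0.698]
contact_force: [-1.0, -2.5, 5.1]
grip_width: 0.0334
gripper_force: 59.4
```

```bash
python3 go.py 0.3955 -0.286 0.13 -0.188
```

```text
26.9833 [0.4925 0.1192 0.0155] [ 3.14e+00 -3.00e-03  6.98e-01] [-1.  -2.5  5.1] 0.0334
delta mm [-334.3  248.4 -114.9] roll 0.886 q6 end 1.13 dist 432
```

Request:
{"op": "step_arm", "data": {
  "motion": [
    [28, 0, 0, -25, 0],
    [28, 0, 0, -60, 0],
    [28, 0, 0, -100, 0],
    [28, -28, 21, -115, 0.09],
    [28, -58, 43, -115, 0.18],
    [28, -88, 65, -115, 0.27],
    [28, -118, 88, -115, 0.36],
    [28, -148, 110, -115, 0.45],
    [28, -178, 132, -115, 0.54],
    [28, -208, 155, -115, 0.63]
  ]
}}

```text
t: 27.82
tool_pos: [0.431, -0.1348, 0.1301]
tcp_rot: [3.14, -0.003, 0.063]
contact_force: [0.5, -0.7, -0.4]
grip_width: 0.0339
gripper_force: 59.6
```

```bash
python3 go.py 0.3955 -0.286 0.13 -0.188
```

```text
27.8167 [ 0.431  -0.1348  0.1301] [ 3.14e+00 -3.00e-03  6.30e-02] [ 0.5 -0.7 -0.4] 0.0339
delta mm [-4.510e+01  1.486e+02  1.000e-01] roll 0.251 q6 end 1.13 dist 155
```

Request:
{"op": "step_arm", "data": {
  "motion": [
    [28, -10, 34, 0, 0.09],
    [28, -21, 70, 0, 0.18],
    [28, -32, 106, 0, 0.25],
    [28, -41, 136, 0, 0.25],
    [28, -45, 147, 0, 0.25],
    [28, -45, 148, 0, 0.25],
    [28, -45, 148, 0, 0.25],
    [28, -45, 148, 0, 0.25]
  ]
}}

```text
t: 28.48
tool_pos: [0.397, -0.283, 0.129]
tcp_rot: [3.141, -0.001, -0.182]
contact_force: [0.3, 0.1, -0.9]
grip_width: 0.0337
gripper_force: 59.7
```

```bash
python3 go.py 0.3955 -0.286 0.0185 -0.188
python3 - <<'E'
from h import *
cv2.imwrite("pics/w14.png",viewer.camera("wrist")["img"])
E
```

```text
28.4833 [ 0.397 -0.283  0.129] [ 3.141e+00 -1.000e-03 -1.820e-01] [ 0.3  0.1 -0.9] 0.0337
delta mm [ -1.    3.2 110.5] roll 0.006 q6 end 1.13 dist 111
```

View pics/w14.png

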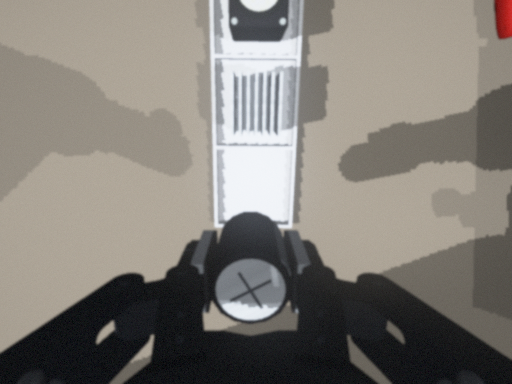

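The heat sink is well in the middle cell (px 257,103). The fat cap is held upright over the near cell.

Request:
{"op": "step_arm", "data": {
  "motion": [
    [28, -1, 2, 35, 0],
    [28, -1, 3, 70, 0],
    [28, -1, 3, 94, 0],
    [28, -1, 3, 102, 0],
    [28, -1, 3, 105, 0],
    [28, -1, 3, 107, 0],
    [28, -1, 3, 108, 0],
    [28, -1, 3, 108, 0]
  ]
}}

```text
t: 29.2
tool_pos: [0.3958, -0.2868, 0.0216]
tcp_rot: [3.141, -0.002, -0.182]
contact_force: [-0.6, 0.0, 0.1]
grip_width: 0.0336
gripper_force: 59.7
```

Request:
{"op": "step_arm", "data": {
  "motion": [
    [28, 0, 0, 0.5, 0],
    [28, 0, 0, 1, 0],
    [28, 0, 0, 1.5, 0],
    [28, 0, 0, 2, 0],
    [28, 0, 0, 2.5, 0],
    [28, 0, 0, 2.5, 0]
  ]
}}

```text
t: 29.7
tool_pos: [0.3953, -0.2867, 0.0185]
tcp_rot: [3.141, -0.0, -0.182]
contact_force: [-3.2, 2.0, 8.9]
grip_width: 0.0336
gripper_force: 60.8
```

Request:
{"op": "step_arm", "data": {
  "motion": [
    [40, 0, 0, 0, 0],
    [50, 0, 0, 0, 0],
    [60, 0, 0, 0, 0],
    [60, 0, 0, 0, 0],
    [60, 0, 0, -30, 0],
    [60, 0, 0, -70, 0],
    [60, 0, 0, -110, 0],
    [60, 0, 0, -140, 0],
    [60, 0, 0, -140, 0],
    [60, 0, 0, -140, 0]
  ]
}}

```text
t: 30.53
tool_pos: [0.3956, -0.2869, 0.1593]
tcp_rot: [3.14, -0.003, -0.182]
contact_force: [0.0, -1.0, -1.3]
grip_width: 0.0599
gripper_force: 0.0
```

```bash
python3 look.py cap_fat_mid .3955 -.2865 w15
python3 - <<'E'
from h import *
a=viewer.camera("wrist")["img"];b=viewer.camera("scene")["img"]
cv2.imwrite("pics/final.png",cv2.resize(np.hstack([a[:,100:412],b[100:484,60:400][:284].repeat(1,0) if 0 else cv2.resize(b[110:310,60:340],(538,384))]),(800,361)))
E
```

```text
30.5333 [ 0.3956 -0.2869  0.1593] [ 3.14e+00 -3.00e-03 -1.82e-01]
0.56 [249. 190.] [ 0.3943 -0.2859  0.04  ] 1430
[(np.float64(0.913), np.float64(0.3933), np.float64(-0.2864), np.float64(0.201))]
```

View pics/final.png

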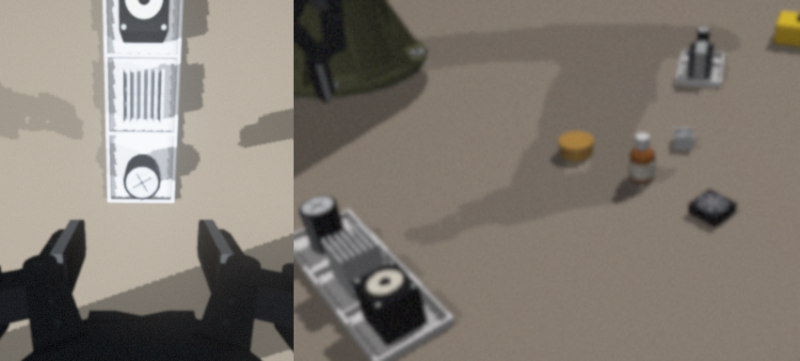

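All five parts stand upright in their cells: fat cap at px (142,180), heat sink and speaker beyond it, and the power kit at (700,60). The fan and small sink haven't moved and the gripper is clear, so I'm handing in.

```bash
python3 -c "
from bench import r
print(r.close_job())"
```

```text
the job is handed in; nothing more can be done
None
```

Both kits are made up and the job is handed in: all five parts stand upright in their cells, and the small heat sink and fan were left where they were.

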